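# Slide the weighed fillet into the third gap of the sorting rack

## Task

Starting at the end of the sorting rack beside the dial scale, run one fingertip along the top of the rack's front rail, counting every gap, filled or empty, and stop above the third. Then gently push the loose dried fillet over the bench with the fingers, never pinching or lifting it, into that third gap, tail first and fully home against the rack's backboard. Leave the brush, the brass weight and the two fillets already in the rack where they are.

Things in the scene. Friction and masses are not known exactly. Their poses are not given: they have to be found in the camera images.
- rack: wooden sorting rack fixed to the bench: six parallel lanes (gaps) open to the front and top, no floor, things slide in on the bench. Origin on the bench below the middle of the rail's front face; x points into the lanes, y along the rail, to the left seen from the robot. Lanes are 60 mm wide, 68 mm apart; the dividers are 8 mm thick, 46 mm high and start at x = 0. Front rail: x 0 to 16, z 46 to 60, y -208 to +208 mm
- rack_back (a point): point on the bench at the inner face of the rack's 30 mm high backboard, in the middle: x = 126 mm in the rack's frame. A fillet that is fully home touches this board with its tail
- rail_gap1: stretch of the rack's front rail above gap 1 as numbered from the rack's +y end (y = +170 mm in the rack's frame): 16 x 60 x 14 mm, origin at the middle of its top face, over the gap's centre line, 60 mm above the bench; axes as rack
- rail_gap2: stretch of the rack's front rail above gap 2 as numbered from the rack's +y end (y = +102 mm in the rack's frame): 16 x 60 x 14 mm, origin at the middle of its top face, over the gap's centre line, 60 mm above the bench; axes as rack
- rail_gap3: stretch of the rack's front rail above gap 3 as numbered from the rack's +y end (y = +34 mm in the rack's frame): 16 x 60 x 14 mm, origin at the middle of its top face, over the gap's centre line, 60 mm above the bench; axes as rack
- rail_gap4: stretch of the rack's front rail above gap 4 as numbered from the rack's +y end (y = -34 mm in the rack's frame): 16 x 60 x 14 mm, origin at the middle of its top face, over the gap's centre line, 60 mm above the bench; axes as rack
- rail_gap5: stretch of the rack's front rail above gap 5 as numbered from the rack's +y end (y = -102 mm in the rack's frame): 16 x 60 x 14 mm, origin at the middle of its top face, over the gap's centre line, 60 mm above the bench; axes as rack
- rail_gap6: stretch of the rack's front rail above gap 6 as numbered from the rack's +y end (y = -170 mm in the rack's frame): 16 x 60 x 14 mm, origin at the middle of its top face, over the gap's centre line, 60 mm above the bench; axes as rack
- post12: flush pale end of the post between gaps 1 and 2 (numbered from the rack's +y end), where it comes up through the front rail: 16 x 8 x 14 mm, origin at the middle of its top face, level with the rail's top
- post23: flush pale end of the post between gaps 2 and 3 (numbered from the rack's +y end), where it comes up through the front rail: 16 x 8 x 14 mm, origin at the middle of its top face, level with the rail's top
- post45: flush pale end of the post between gaps 4 and 5 (numbered from the rack's +y end), where it comes up through the front rail: 16 x 8 x 14 mm, origin at the middle of its top face, level with the rail's top
- post56: flush pale end of the post between gaps 5 and 6 (numbered from the rack's +y end), where it comes up through the front rail: 16 x 8 x 14 mm, origin at the middle of its top face, level with the rail's top
- fillet: the loose hard dried bonito fillet to be put away, tan, 0.11 to 0.23 kg, 140 mm long, 46 wide, 34 high, lying on its flat belly on the bench in front of the rack. Origin at the middle of its underside; x points to the pointed tail, which faces the rack. Its sides are straight and upright from x = -42 to +18 mm, at y = +-23 mm. Fully home, its origin lies at x = +56 mm in the rack's frame
- fillet_head (a point): middle of the fillet's blunt head end, a flat upright face 28 mm wide and 23 mm high at the fillet's x = -70 mm; this point is 10 mm above the bench. With the fillet fully home this face still stands 14 mm out in front of the rail
- fillet_tail (a point): tip of the fillet's tail, at the fillet's x = +70 mm, 8 mm wide there; this point is 4 mm above the bench
- scale_front (a point): dark red spring dial scale with a white weighing plate, 215 x 205 mm and 176 mm high, fixed on the bench beyond one end of the rack; it stands at the rack's +y end or at its -y end, and the gaps are counted from that end. This point is at the middle of the foot of its front (dial) side, on the bench; the scale's middle lies about 108 mm further from the robot
- graded_a: a like fillet already lying in gap 2 as numbered from the rack's +y end; origin and axes as fillet; its head end stands about 15 to 23 mm out in front of the rail. Not to be moved
- graded_b: a like fillet already lying in gap 6 as numbered from the rack's +y end; as graded_a. Not to be moved
- brush: hand brush with a pale wooden handle and dark bristles, lying bristles down on the bench, about 235 x 36 x 40 mm, origin on the bench near its middle, x points to the bristles. Not to be moved
- weight: brass test weight with a knob, 0.5 kg, 48 mm diameter, 72 mm high, standing on the bench; origin at the middle of its underside. Not to be moved
Things that resemble listed ones, but are neither listed nor needed, are in the scene too. What is shaped like the fillet but pink or purple is not meant.

How it is judged:
On the way, in this order (a step that is already met when the one before it is completed fails the run):
1. a fingertip touches the rail above the first gap from the scale's end (((y of scale_front in the frame of rack above 0 m and contact force between the fingers and rail_gap1 above 0.2 N and not (contact force between the fingers and post12 above 0.2 N)) or (y of scale_front in the frame of rack below 0 m and contact force between the fingers and rail_gap6 above 0.2 N and not (contact force between the fingers and post56 above 0.2 N)))), for 0.05 s.
2. it slides over the post between the first and second gaps (((y of scale_front in the frame of rack above 0 m and contact force between the fingers and post12 above 0.05 N) or (y of scale_front in the frame of rack below 0 m and contact force between the fingers and post56 above 0.05 N))).
3. it slides over the post between the second and third gaps (((y of scale_front in the frame of rack above 0 m and contact force between the fingers and post23 above 0.05 N) or (y of scale_front in the frame of rack below 0 m and contact force between the fingers and post45 above 0.05 N))).
4. it rests on the rail above the third gap only (((y of scale_front in the frame of rack above 0 m and contact force between the fingers and rail_gap3 above 0.2 N and not (contact force between the fingers and post23 above 0.2 N)) or (y of scale_front in the frame of rack below 0 m and contact force between the fingers and rail_gap4 above 0.2 N and not (contact force between the fingers and post45 above 0.2 N)))), for 0.05 s.
5. the fillet is pushed home in the third gap (x of fillet_tail in the frame of rack between 0.12 and 0.13 m and height (world z) of fillet below 0.005 m and angle between fillet's own z axis and vertical below 0.15 rad and ((y of scale_front in the frame of rack above 0 m and y of fillet in the frame of rack between 0.022 and 0.046 m) or (y of scale_front in the frame of rack below 0 m and y of fillet in the frame of rack between -0.046 and -0.022 m))), for 0.2 s.
At the end, for the whole second after the job is handed in: the fillet lies flat on the bench in the third gap from the scale's end, tail first, its tail within 6 mm of the backboard, at rest; the brush, the weight and the two graded fillets are within 15 mm of where they were (all of step 5 and linear speed of fillet below 0.01 m/s and not (distance of graded_a from where it was at the start of the episode above 0.015 m) and not (distance of graded_b from where it was at the start of the episode above 0.015 m) and not (distance of brush from where it was at the start of the episode above 0.015 m) and not (distance of weight from where it was at the start of the episode above 0.015 m)); the robot touches nothing.
It fails at once if the fillet was lifted or tipped up (height (world z) of fillet above 0.012 m or angle between fillet's own z axis and vertical above 0.4 rad).
It fails at once if the fillet was pinched or rammed (over 35 N from the fingers) (contact force between the fingers and fillet above 35 N).
It fails at once if a finger touched the rail beyond the third gap ((y of scale_front in the frame of rack above 0 m and (contact force between the fingers and rail_gap4 above 0.5 N or contact force between the fingers and rail_gap5 above 0.5 N or contact force between the fingers and rail_gap6 above 0.5 N)) or (y of scale_front in the frame of rack below 0 m and (contact force between the fingers and rail_gap1 above 0.5 N or contact force between the fingers and rail_gap2 above 0.5 N or contact force between the fingers and rail_gap3 above 0.5 N))).
It fails at once if a bystander was pushed away (distance of any of graded_a, graded_b, brush, weight from where it was at the start of the episode above 0.015 m).
It also fails if it takes over 67 s, if anything falls off the work surface, if the arm or the gripper's body presses on something with over 40 N, if the wrist force passes 120 N, or if a joint passes its speed limit or range.

## Robot

A 6-joint arm with a two-finger parallel gripper is mounted at the origin on the work surface. World frame = base frame: x ahead of the robot, y to its left, z up, the work surface at z = 0. Lengths are in m, angles in rad, forces in N, time in s.
With the tool pointing down it reaches from about 0.325 to 0.9 m from the base axis. Payload 6.1 kg.
Tool frame: the origin (TCP) lies midway between the tips of the shut fingers; the grasp point (between the pads) lies 19 mm behind it; x points along the fingers, y is the direction in which the jaws open and shut, and the axes are right-handed (so a half turn about x gives the same grasp; the last joint's range is limited). The gripper opens to 85 mm and grips with 20 to 120 N. Pads are 22 mm wide; open, the fingers measure 114 mm over their backs; the gripper's body (76 mm by 85 mm) begins 54 mm behind the grasp point. The pads swing forward as they close: fully open they stand 13 mm farther back than shut.
Start: joints at [-0.126, 0.22, 1.526, -0, 1.395, -0.126], TCP at [0.625, -0, 0.195] pointing down, gripper open.
Joint ranges: [-2.98, 2.98], [-0.91, 2.08], [0.09, 2.57], [-1.24, 4.39], [0.2, 2.65], [-2.68, 2.68]. Speed limits (rad/s): [2.57, 2.57, 3.01, 3.14, 3.14, 3.14].

## Interface

Orientations are given as [roll, pitch, yaw] about the fixed x, y, z axes, in that order (R = Rz(yaw) Ry(pitch) Rx(roll)).
In Python, from plant import movep, move_l, set_joints, gripper_to, hold, inverse_kinematics, observe, get_image, get_calibration, Unreachable, job_done gives the robot as it stands. Calls block until the motion is done:
- movep(position, orientation): joint-space move of the TCP to a pose.
- move_l(position, feed=0.15, rotation=None, max_force=None): straight line of the TCP; rotation=None keeps the orientation; feed is the mean speed in m/s. With max_force (N) it stops when the force on the tool has changed by that much, and returns True; else False.
- set_joints(angles): joint-space move.
- gripper_to(opening, f_grip=None): finger opening in m; f_grip is the grip in N (None keeps the last); returns when the fingers have stopped.
- hold(seconds).
- inverse_kinematics(position, orientation): joint angles nearest the present ones, or None.
- observe(): the state.
- get_image(name): name is "scene" or "side" or "wrist"; returns (picture, depth): 480x640x3 uint8, red, green, blue; 480x640 float32, m along the optical axis (not along the pixel's ray), 0 where there is no reading.
- get_calibration(name): a dict with "intrinsics" (3x3 intrinsics, pixels), "dist_coeffs" ([k1, k2, p1, p2, k3] as OpenCV has them; the pictures are not rectified), "world_from_camera" (4x4, takes a point from camera to world coordinates). Camera axes: x right, y down, z forward; pixel columns grow to the right and rows downward; lengths in m; the calibration is good to about 2 mm. A picture is of the moment at which its call begins: read the wrist's pose just before it. get_calibration takes no time and is no camera call; for the wrist camera it gives the pose at the moment of the call.
A pose or a line that the arm cannot do raises Unreachable and nothing moves.
- job_done(): hands the job in, once; it reports no verdict.
The state is a dict: "time_s": time; "q": joint angles; "joint_velocities": joint speeds; "joint_torque": joint torques, N m; "eef_pos": TCP position; "tcp_rot": TCP orientation; "ft_force": force on the tool from outside, world axes, zero at the start; "torque": the same for the moment, N m; "opening": finger opening in m.
Only numpy, scipy, OpenCV 4.12 (cv2) and the standard library are available. Lean on these libraries where they do the work, as an engineer would, in place of code of your own. Each camera call takes 0.05 s, during which the arm holds its last target.

## Working session

There is one attempt and no reset: what is moved stays moved. The work goes in short steps, each a Python script; the robot and the scene stay as the last script left them, time stands still between calls to the robot, and variables do not carry over. Pictures are saved under pics/ and viewed, and the job is handed in when it is done.

```bash
ls; mkdir -p pics; python3 - <<'E'
from plant import *
import cv2
for n in ["scene","side","wrist"]:
    p,d=get_image(n); cv2.imwrite(f"pics/{n}0.png",p[:,:,::-1])
    import numpy as np
    np.savez(f"{n}0.npz",p=p,d=d,**{k:np.array(v) for k,v in get_calibration(n).items()})
    print(n,get_calibration(n))
o=observe();print(o)
E
```

```text
pics
scene {'intrinsics': array([[615.42519719,   0.        , 323.65772731],
       [  0.        , 615.42519719, 242.04451627],
       [  0.        ,   0.        ,   1.        ]]), 'dist_coeffs': array([-0.03526592,  0.        ,  0.        ,  0.        ,  0.        ]), 'world_from_camera': array([[-0.29451661,  0.5633223 , -0.7719637 ,  1.53993436],
       [ 0.95546276,  0.15774069, -0.24941691,  0.28573193],
       [-0.01873202, -0.81103999, -0.58469073,  0.78984715],
       [ 0.        ,  0.        ,  0.        ,  1.        ]])}
side {'intrinsics': array([[446.42923382,   0.        , 320.0455501 ],
       [  0.        , 446.42923382, 241.32354969],
       [  0.        ,   0.        ,   1.        ]]), 'dist_coeffs': array([-0.1134558,  0.       ,  0.       ,  0.       ,  0.       ]), 'world_from_camera': array([[ 0.93484474, -0.19829986,  0.29452075,  0.26271474],
       [-0.35497884, -0.50461922,  0.78698759, -0.87295783],
       [-0.00743869, -0.84025984, -0.54213288,  0.6508329 ],
       [ 0.        ,  0.        ,  0.        ,  1.        ]])}
wrist {'intrinsics': array([[409.8325
[... 571 characters left out ...]
000000e+00]])}
{'time_s': 0.15, 'q': array([-1.26117161e-01,  2.21067090e-01,  1.52739098e+00, -9.75966240e-06,
        1.39467990e+00, -1.26108104e-01]), 'joint_velocities': array([-1.81881628e-04, -7.34897171e-04, -4.52675508e-03, -5.78280458e-05,
        3.97317584e-04, -2.74662161e-04]), 'joint_torque': array([ 5.24838761e-04, -4.97483325e+01, -3.89904678e+01, -1.73041117e-04,
        7.14129725e-03, -8.50862284e-05]), 'eef_pos': array([6.24463671e-01, 4.98595880e-05, 1.93814291e-01]), 'tcp_rot': array([-1.69068829,  1.56925098,  3.02169335]), 'ft_force': array([0.41699968, 0.24524985, 0.94645946]), 'torque': array([ 0.06033421, -0.00909482,  0.01066943]), 'opening': 0.08556782965884997}
```

View pics/scene0.png

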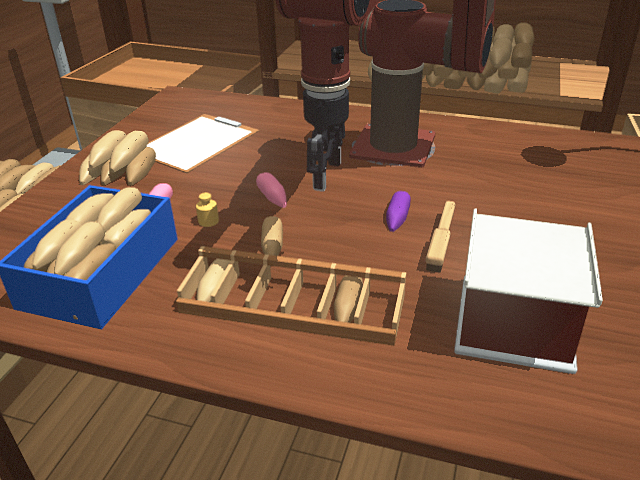

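View pics/side0.png

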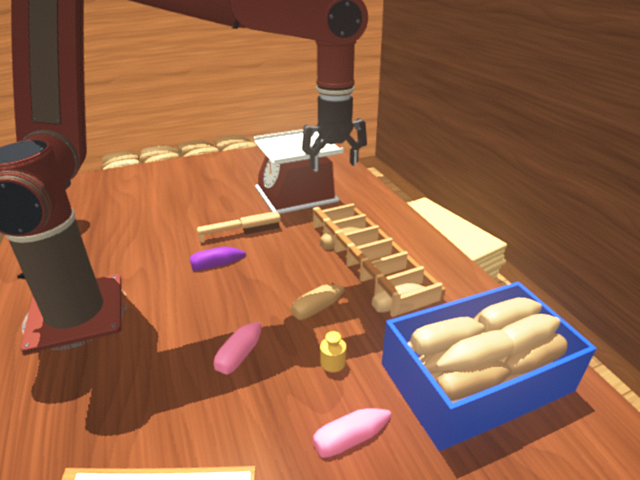

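View pics/wrist0.png

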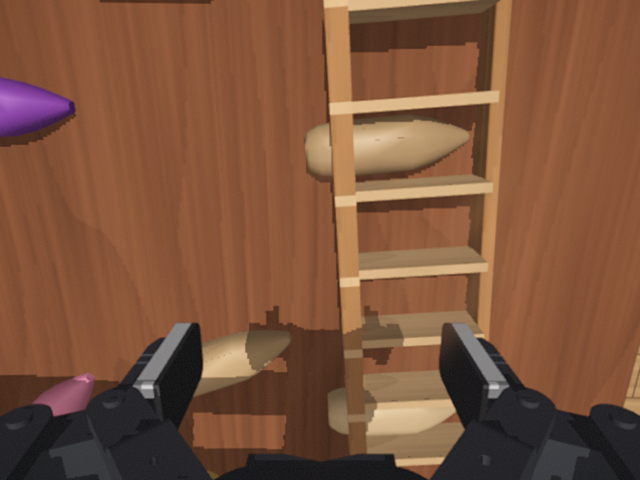

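The scale (white plate, dark red body at (525,290) in the scene view) is on the robot's left, so it marks the +y end. Gap 3 is therefore at rack y=+34 mm. The fillet (scene (272,237), side (318,300)) lies in front of gaps 4–5. Next I'll measure positions.

```bash
cat > h.py <<'E'
import numpy as np, cv2
def load(n):
    z=np.load(n); return z
def ray(z,uv,h):
    uv=np.array(uv,float).reshape(-1,1,2)
    n=cv2.undistortPoints(uv,z['intrinsics'],z['dist_coeffs']).reshape(-1,2)
    d=np.c_[n,np.ones(len(n))]@z['world_from_camera'][:3,:3].T
    o=z['world_from_camera'][:3,3]
    return o+d*((h-o[2])/d[:,2])[:,None]
E
python3 - <<'E'
import cv2
w=cv2.imread('pics/wrist0.png')
cv2.imwrite('pics/w0c.png',cv2.resize(w[0:480,180:520],None,fx=2,fy=2,interpolation=cv2.INTER_CUBIC)[0:600])
cv2.imwrite('pics/w0d.png',cv2.resize(w[280:480,180:520],None,fx=2.3,fy=2.3,interpolation=cv2.INTER_CUBIC))
s=cv2.imread('pics/scene0.png')
cv2.imwrite('pics/s0c.png',cv2.resize(s[170:350,165:465],None,fx=2.6,fy=2.6,interpolation=cv2.INTER_CUBIC))
E
```

```text
(no output)
```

View pics/w0c.png

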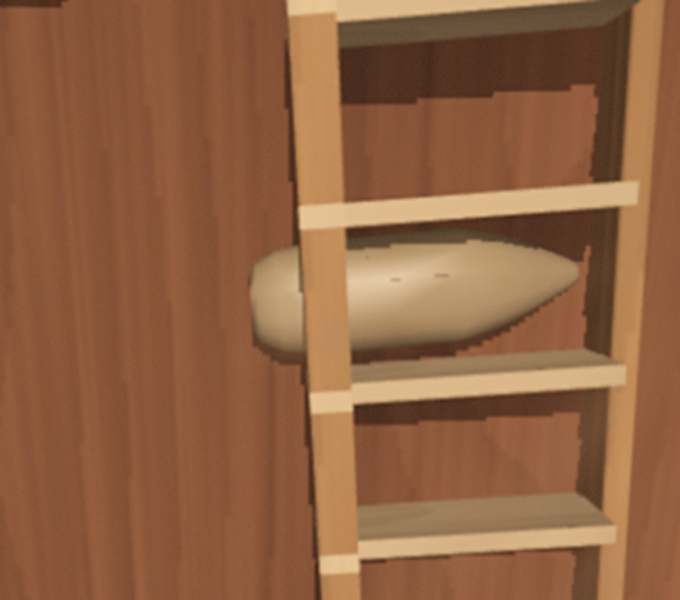

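View pics/w0d.png

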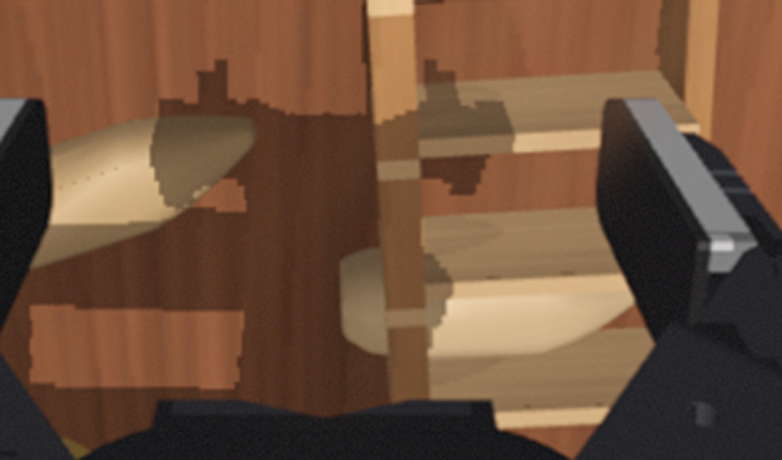

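View pics/s0c.png

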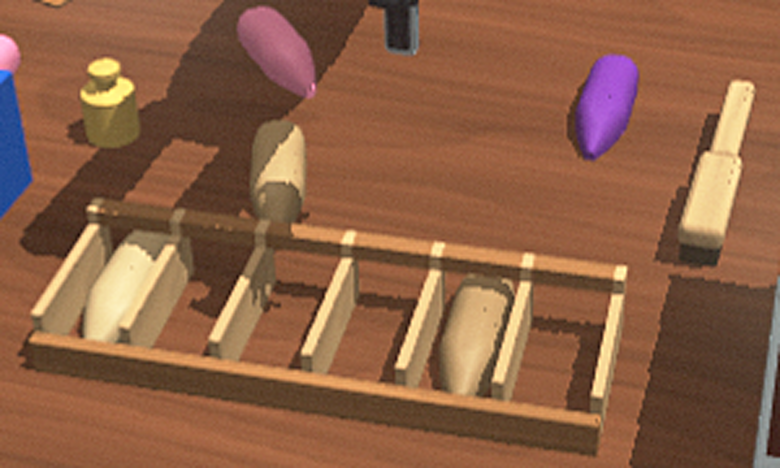

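```bash
python3 - <<'E'
from h import *
w=load('wrist0.npz'); s=load('scene0.npz')
P=ray(w,[(341.5,108),(346,201),(350,282),(353.5,354),(356,418)],.06)
# scene posts crop/2.6+(165,170): end, 12,23,34,45,56,end
sp=np.array([(620,272),(528,261),(438,249),(348,237),(262,227),(178,215),(95,205)])/2.6+[165,170]
S=ray(s,sp,.06)
for nm,Q,y in (('w',P,np.array([136,68,0,-68,-136])/1e3),('s',S,np.array([208,136,68,0,-68,-136,-208])/1e3)):
    print(np.round(Q,4))
    # fit 2D rigid
    A=np.c_[np.full(len(y),.008),y]; a=A.mean(0);q=Q[:,:2].mean(0)
    H=(A-a).T@(Q[:,:2]-q); th=np.arctan2(H[0,1]-H[1,0],H[0,0]+H[1,1])
    R=np.array([[np.cos(th),-np.sin(th)],[np.sin(th),np.cos(th)]])
    print(nm,'origin',q-R@a,'yaw',th,'res',np.round((Q[:,:2]-(A@R.T+q-R@a))*1e3,1).tolist())
# fillet from scene: tail approx & head, and weight, brush etc.
f=ray(s,np.array([(276,122),(277,225),(250,165),(304,165)])/2.6+[165,170],.015);print(np.round(f,3))
print('tail w',ray(w,[(180+253/2.3,280+135/2.3)],.008))
print('weight',ray(s,np.array([(108,140)])/2.6+[165,170],0.0))
print('brush',ray(s,np.array([(700,240),(742,85)])/2.6+[165,170],0.03))
print('purple',ray(s,np.array([(592,155),(612,60)])/2.6+[165,170],0.015))
print('pink',ray(s,np.array([(312,95),(255,15)])/2.6+[165,170],0.015))
E
```

```text
[[ 0.6379  0.0813  0.06  ]
 [ 0.6425  0.0134  0.06  ]
 [ 0.6471 -0.0543  0.06  ]
 [ 0.6516 -0.1221  0.06  ]
 [ 0.6555 -0.1894  0.06  ]]
w origin [ 0.63894895 -0.05474237] yaw 0.06531974167286683 res [[-0.1, -0.2], [0.0, -0.2], [0.2, -0.0], [0.3, -0.1], [-0.3, 0.5]]
[[ 0.636   0.1501  0.06  ]
 [ 0.6416  0.083   0.06  ]
 [ 0.6458  0.0156  0.06  ]
 [ 0.6502 -0.0534  0.06  ]
 [ 0.6561 -0.1202  0.06  ]
 [ 0.6594 -0.188   0.06  ]
 [ 0.665  -0.2556  0.06  ]]
s origin [ 0.6426224  -0.05319716] yaw 0.07001049980687411 res [[-0.0, -4.7], [0.6, -0.0], [-0.0, 0.4], [-0.4, -0.8], [0.8, 0.3], [-0.7, 0.3], [-0.1, 4.6]]
[[ 0.455 -0.19   0.015]
 [ 0.596 -0.135  0.015]
 [ 0.523 -0.187  0.015]
 [ 0.511 -0.143  0.015]]
tail w [[ 0.59200969 -0.13785977  0.008     ]]
weight [[ 0.5013908  -0.33263624  0.        ]]
brush [[0.54331117 0.19631577 0.03      ]
 [0.30971261 0.19730278 0.03      ]]
purple [[0.43092771 0.08824967 0.015     ]
 [0.27399682 0.07399493 0.015     ]]
pink [[ 0.40523482 -0.17416145  0.015     ]
 [ 0.28304    -0.27814015  0.015     ]]
```

```bash
cat >> h.py <<'E'
O=np.array([.6405,-.054]); PSI=.067
def rk(x,y,z):
    c,s=np.cos(PSI),np.sin(PSI); return [O[0]+c*x-s*y,O[1]+s*x+c*y,z]
def ori(phi): # tool y=(sin,cos), camera at -(cos,-sin)
    return [phi,np.pi/2,0]
E
python3 - <<'E'
from h import *
from plant import *
s=load('scene0.npz')
print('scale foot/top',ray(s,[(457,355)],0),ray(s,[(470,213)],.176))
print(ray(s,[(457,355)],0.01))
for p,f in ((rk(.008,.17,.1),-PSI),(rk(.008,.034,.1),-PSI),(rk(-.2,.034,.012),-PSI),([.52,-.22,.012],1.57-.36),([.5,-.05,.012],1.57-.067)):
    print(np.round(p,3),inverse_kinematics(p,ori(f)))
E
```

```text
scale foot/top [[7.56269617e-01 2.72064416e-01 1.11022302e-16]] [[0.57170185 0.25318604 0.176     ]]
[[0.76619134 0.27223746 0.01      ]]
[0.637 0.116 0.1  ] [ 5.86654463e-02  3.51329020e-01  1.54948109e+00 -4.44089210e-16
  1.24078254e+00 -1.57913088e+00]
[ 0.646 -0.02   0.1  ] [-0.15210893  0.34886696  1.5526368   0.          1.24008889 -1.78990525]
[ 0.439 -0.033  0.012] [-2.55764531e-01  1.09604495e-03  2.14091997e+00  0.00000000e+00
  9.99576637e-01 -1.89356086e+00]
[ 0.52  -0.22   0.012] [-0.53990198  0.28170704  1.82331924  0.          1.03656637 -0.90069831]
[ 0.5   -0.05   0.012] [-0.25673348  0.14732495  1.98442176  0.          1.00984595 -0.32452981]
```

```bash
python3 - <<'E'
from h import *
from plant import *
gripper_to(0.0)
movep(rk(.008,.17,.085),ori(-PSI))
f0=observe()['ft_force']; o=observe(); print(o['time_s'],o['eef_pos'],f0,o['opening'])
print(move_l(rk(.008,.17,.055),feed=.02,max_force=3))
hold(.2)
o=observe(); print(o['time_s'],o['eef_pos'],o['ft_force'])
p,d=get_image('scene'); cv2.imwrite('pics/s1.png',p[:,:,::-1][150:400,150:550])
E
```

```text
2.225 [0.63744636 0.1159223  0.08543014] [-0.58029221  0.39321226  0.28268085] -3.8748544189442216e-05
False
4.075 [0.63716913 0.11618056 0.05509811] [-0.28503754  0.95892172  0.27904112]
```

View pics/s1.png

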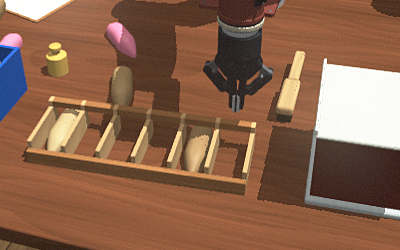

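```bash
python3 - <<'E'
from h import *
from plant import *
s=load('scene0.npz'); e=observe()['eef_pos']
W=np.linalg.inv(s['world_from_camera'])
for q in (e,rk(.008,.17,.06),rk(0,.136,.06),rk(.016,.136,.06)):
    print(cv2.projectPoints(np.array([q]),cv2.Rodrigues(W[:3,:3])[0],W[:3,3],s['intrinsics'],s['dist_coeffs'])[0].ravel())
p,d=get_image('scene'); cv2.imwrite('pics/s2.png',cv2.resize(p[200:320,320:480,::-1],None,fx=5,fy=5,interpolation=cv2.INTER_CUBIC))
p,d=get_image('side'); cv2.imwrite('pics/sd2.png',cv2.resize(p[100:320,240:480,::-1],None,fx=2.7,fy=2.7,interpolation=cv2.INTER_CUBIC))
np.savez('side1.npz',p=p,d=d,**get_calibration('side'))
p,d=get_image('wrist'); cv2.imwrite('pics/w2.png',p[:,:,::-1]); np.savez('wrist1.npz',p=p,d=d,**get_calibration('wrist'))
E
```

```text
[385.5703792  273.95463612]
[385.67285116 271.90542994]
[368.69570868 267.06787294]
[367.241008   272.17047189]
```

View pics/s2.png

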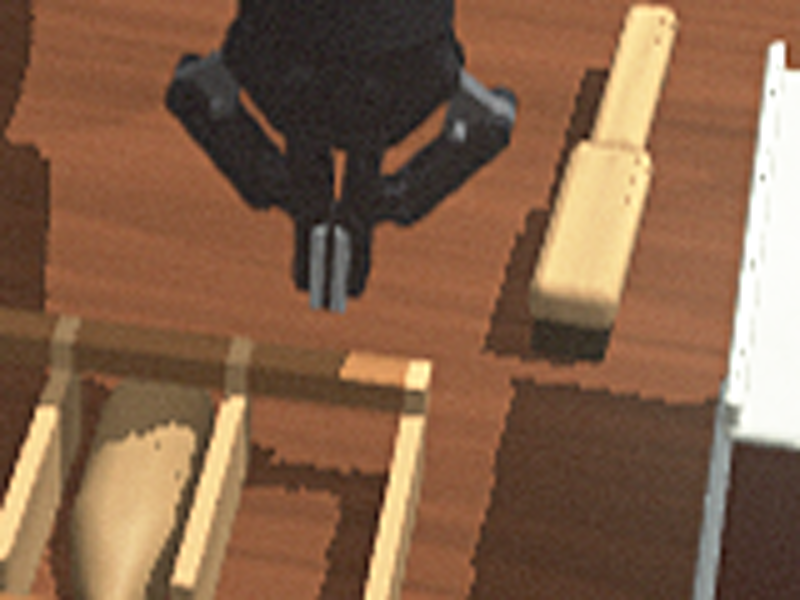

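View pics/sd2.png

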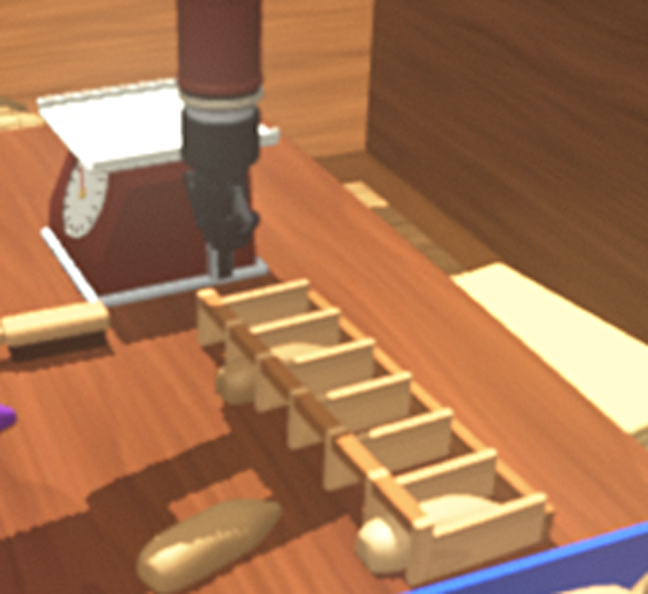

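View pics/w2.png

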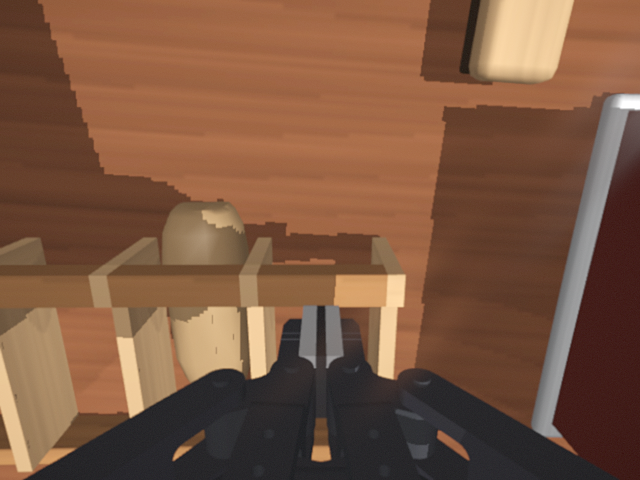

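```bash
python3 - <<'E'
from h import *
s=load('scene0.npz');d=load('side1.npz');w=load('wrist1.npz')
obs=[(s,(386,261)),(d,(321.5,204)),(w,(320,308))]
def tri(obs):
    A=[];b=[]
    for z,uv in obs:
        P0=ray(z,[uv],0)[0];o=z['world_from_camera'][:3,3];v=(P0-o)/np.linalg.norm(P0-o)
        M=np.eye(3)-np.outer(v,v);A.append(M);b.append(M@o)
    x=np.linalg.solve(sum(A),sum(b)); return x,[np.linalg.norm(M@x-c) for M,c in zip(A,b)]
print(tri(obs),tri(obs[:2]))
print(w['world_from_camera'])
# rail posts in wrist1: post12, post01 centres on the rail, z=.06
print(ray(w,[(256,288),(394,288),(105,289)],.06))
print(w['d'][288,300],w['d'][300,320])
E
```

```text
(array([0.63487742, 0.11495036, 0.08535035]), [np.float64(0.0009770043543963478), np.float64(0.0036501876784230374), np.float64(0.0037117200511619535)]) (array([0.63813622, 0.11606365, 0.08703423]), [np.float64(0.0002412283676185518), np.float64(0.00024122836761844476)])
[[-6.71873236e-02  9.49455383e-01  3.06627362e-01  5.57196878e-01]
 [ 9.97739879e-01  6.36280852e-02  2.16009557e-02  1.09325018e-01]
 [ 9.99031759e-04  3.07385658e-01 -9.51584499e-01  2.33463067e-01]
 [ 0.00000000e+00  0.00000000e+00  0.00000000e+00  1.00000000e+00]]
[[0.63523635 0.08497789 0.06      ]
 [0.63100002 0.1482423  0.06      ]
 [0.64017855 0.01642948 0.06      ]]
0.18963183 0.1916306
```

```bash
python3 - <<'E'
from h import *
from plant import *
w=load('wrist1.npz');e=observe()['eef_pos'];print(e,observe()['opening'],observe()['time_s'])
W=np.linalg.inv(w['world_from_camera']);c=W[:3,:3]@e+W[:3,3];print(c, c[:2]/c[2]*409.8+[320.7,246.2])
D=w['d'];print(D[295:380:5,310],D[295:380:5,330])
z=load('scene0.npz')
p,d=get_image('scene');print(d[240:280:3,386])
W=np.linalg.inv(z['world_from_camera']);print((W[:3,:3]@e+W[:3,3])[2])
cv2.imwrite('pics/s3.png',cv2.resize(p[200:320,320:480,::-1],None,fx=5,fy=5))
E
```

```text
[0.63711636 0.11618332 0.05503551] 4.915851386930623e-06 4.275
[0.00129497 0.02147029 0.19444254] [323.42923381 291.45000036]
[0.19089289 0.19199604 0.19153094 0.1496992  0.14554432 0.14285707
 0.1386776  0.13527782 0.13151613 0.12942116 0.12754329 0.12410246
 0.12078109 0.12093478 0.11493819 0.11277856 0.10964918] [0.19032328 0.19268826 0.19220178 0.14922357 0.14623424 0.14192578
 0.13798293 0.13577472 0.13348721 0.12866287 0.12622817 0.12400425
 0.12186108 0.12138882 0.11430869 0.11236038 0.11078437]
[1.1265821 1.1243811 1.1191899 1.1201985 1.1269773 1.128777  1.1303114
 1.139614  1.2886388 1.2800844 1.267459  1.1640631 1.1609019 1.1653049]
1.1688685675705557
```

The image and wrist depth both put the visible fingertips at z≈0.085, about 30 mm above the reported TCP (0.055). No contact force was felt either. I'll keep descending with the force guard on.

```bash
python3 - <<'E'
from h import *
from plant import *
print(move_l(rk(.008,.17,.02),feed=.02,max_force=2.5))
o=observe(); print(o['time_s'],o['eef_pos'],o['ft_force'])
hold(.1)
o=observe(); print(o['time_s'],o['eef_pos'],o['ft_force'])
p,d=get_image('wrist'); cv2.imwrite('pics/w3.png',p[:,:,::-1])
E
```

```text
True
5.7333 [0.63704638 0.11616255 0.02350378] [-1.0881643  -0.35499446  3.95666039]
5.8333 [0.63703651 0.11616736 0.02351492] [-1.23968107  0.15820102  5.21282261]
```

View pics/w3.png

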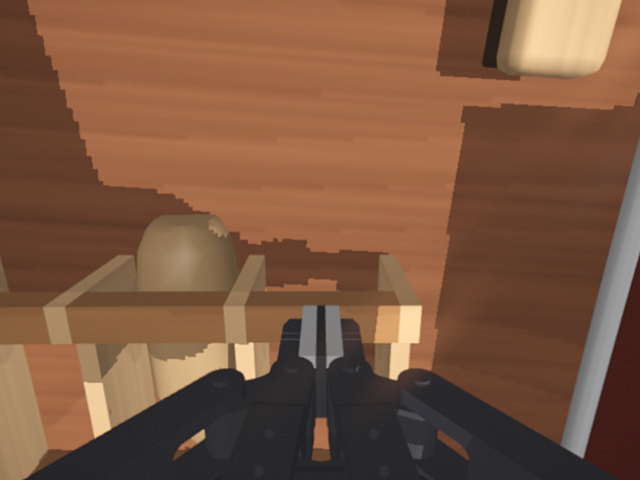

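Contact came at TCP z=0.0235 with about 5 N, and the tips rest on the gap 1 rail top (wrist image, (320,310)). The fingertips are therefore about 36 mm above the reported TCP, and I'll correct for that. Now the slide.

```bash
python3 - <<'E'
from h import *
from plant import *
z=.0230
for y in np.linspace(.17,.034,9)[1:]:
    move_l(rk(.008,y,z),feed=.06)
    o=observe(); fz=o['ft_force'][2]; print(round(o['time_s'],2),np.round(o['eef_pos'],4),np.round(o['ft_force'],1))
    if fz<3: z-=.0006
    if fz>12: z+=.0005
hold(.2)
o=observe();print(np.round(o['ft_force'],1),o['time_s'])
p,d=get_image('wrist'); cv2.imwrite('pics/w4.png',p[:,:,::-1])
p,d=get_image('scene'); cv2.imwrite('pics/s4.png',p[150:400,150:550,::-1])
E
```

```text
6.32 [0.6389 0.0977 0.0235] [-0.5 -2.2  5.6]
6.75 [0.64   0.0812 0.0235] [ 0.2 -0.8  5.8]
7.18 [0.6411 0.0642 0.0235] [-0.3 -1.5  5.4]
7.62 [0.6422 0.0472 0.0235] [-0.5 -1.   5.7]
8.05 [0.6433 0.0303 0.0235] [ 0.6 -0.6  4.5]
8.48 [0.6444 0.0133 0.0235] [-0.4 -1.2  5.9]
8.92 [ 0.6455 -0.0037  0.0235] [ 0.9 -1.2  4.4]
9.35 [ 0.6467 -0.0207  0.0235] [-0.2 -0.5  5. ]
[-0.4 -0.4  4.6] 9.55
```

View pics/w4.png

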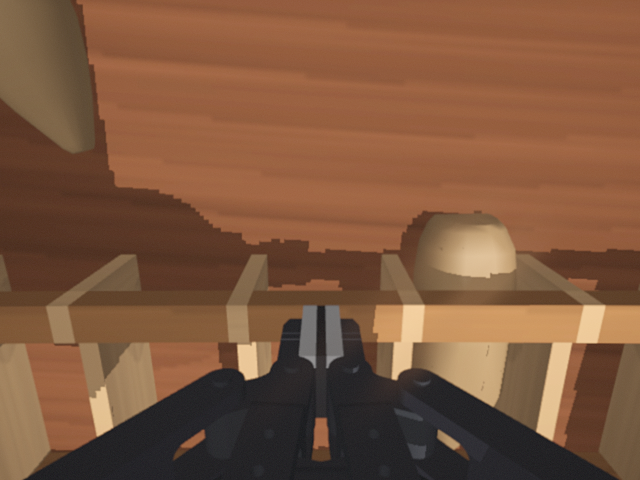

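View pics/s4.png

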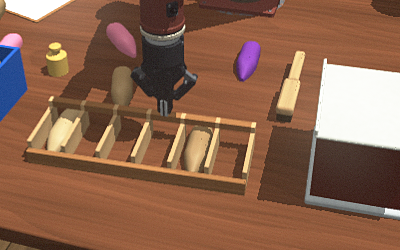

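The tips sit midway between post34 (240,320) and post23 (403,320), with the filled gap 2 on the right, so this is gap 3. Contact force stayed at about 5 N throughout. Next I lift and look at the fillet.

```bash
python3 - <<'E'
from h import *
from plant import *
p=observe()['eef_pos']; move_l([p[0],p[1],.08],feed=.15)
movep([.5,-.13,.14],ori(0))
hold(.2)
c=get_calibration('wrist');p,d=get_image('wrist'); cv2.imwrite('pics/w5.png',p[:,:,::-1]); np.savez('wrist5.npz',p=p,d=d,**c)
p,d=get_image('scene'); np.savez('scene5.npz',p=p,d=d,**get_calibration('scene'))
print(observe()['time_s'])
for p,f in (([.5,-.24,-.026],1.57-.36),(rk(-.2,.034,-.026),-PSI),(rk(-.04,.034,-.026),-PSI),([.5,-.05,-.03],1.57-.067)):
    print(inverse_kinematics(p,ori(f)))
E
```

```text
11.275
[-0.58971813  0.32229154  1.8592176   0.          0.96008351 -0.95051446]
[-2.55764531e-01  7.80202653e-02  2.15214763e+00 -4.44089210e-16
  9.11424763e-01 -1.89356086e+00]
[-1.69666746e-01  4.10325599e-01  1.74058749e+00 -4.44089210e-16
  9.90679564e-01 -1.80746307e+00]
[-0.25673348  0.22279965  1.99515835  0.          0.92363465 -0.32452981]
```

View pics/w5.png

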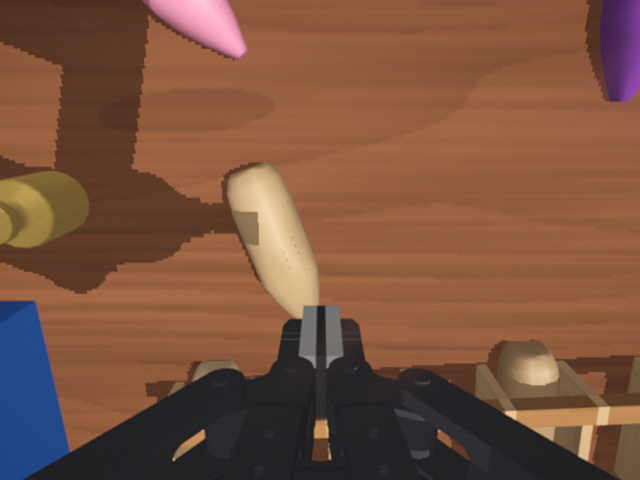

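```bash
cat >> h.py <<'E'
def fillet(z,roi,h=.012):
    p=z['p'];u0,u1,v0,v1=roi
    hsv=cv2.cvtColor(p[v0:v1,u0:u1],cv2.COLOR_RGB2HSV); 
    m=((hsv[...,0]>=13)&(hsv[...,0]<=30)&(hsv[...,1]>40)&(hsv[...,1]<165)).astype(np.uint8)
    m=cv2.morphologyEx(m,cv2.MORPH_OPEN,np.ones((3,3)))
    n,l,st,_=cv2.connectedComponentsWithStats(m);k=1+np.argmax(st[1:,4])
    c=max(cv2.findContours((l==k).astype(np.uint8),0,cv2.CHAIN_APPROX_NONE)[0],key=len).reshape(-1,2)+[u0,v0]
    return c
E
python3 - <<'E'
from h import *
w=load('wrist5.npz')
c=fillet(w,(200,340,150,320))
im=w['p'][:,:,::-1].copy();cv2.drawContours(im,[c.astype(np.int32)],-1,(0,255,0),1);cv2.imwrite('pics/w5m.png',cv2.resize(im[140:340,180:380],None,fx=3,fy=3))
P=ray(w,c,.012)[:,:2]
q,(a,b),an=cv2.minAreaRect(P.astype(np.float32)*1000);print(q,a,b,an)
h=ray(w,[(247,170)],.014)[0];t=ray(w,[(302,318)],.006)[0];print(h,t,np.arctan2(t[1]-h[1],t[0]-h[0]),np.linalg.norm(t-h))
print('weight',ray(w,[(65,210)],.03),'pink tail',ray(w,[(243,52)],.01))
E
```

```text
(519.5602416992188, -163.47201538085938) 130.18032836914062 48.81486129760742 19.27301597595215
[ 0.45977761 -0.18439254  0.014     ] [ 0.58481513 -0.14594194  0.006     ] 0.29833470060405237 0.13106041192861292
weight [[ 0.4865052  -0.31167779  0.03      ]] pink tail [[ 0.38098984 -0.18333736  0.01      ]]
```

View pics/w5m.png

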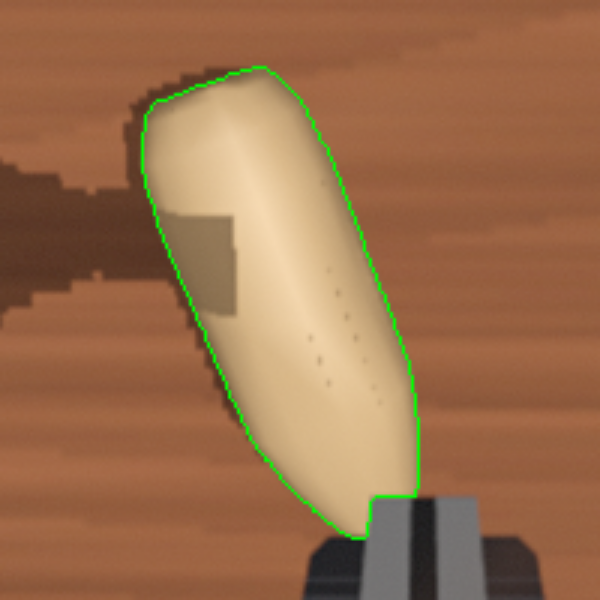

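The contour follows the fillet well apart from the tail tip, which the finger hides. Centre is about (0.523,-0.162), yaw about 0.336. Next I push its side toward +y with two part-opened fingers as a wide pusher, rotating to the rack's yaw on the way.

```bash
python3 - <<'E'
from h import *
from plant import *
C=np.array([.523,-.162]);th=.336
u=np.array([np.cos(th),np.sin(th)]);n=np.array([-u[1],u[0]])
s=C-.012*u-.062*n
ph=np.pi/2-th
movep([*s,.07],ori(ph)); gripper_to(.03)
o=observe();print(o['time_s'],o['eef_pos'],o['opening'])
print(move_l([*s,-.028],feed=.08,max_force=4))
hold(.1);o=observe();print(o['time_s'],o['eef_pos'],o['ft_force'])
c=get_calibration('wrist');p,d=get_image('wrist'); cv2.imwrite('pics/w6.png',p[:,:,::-1])
p,d=get_image('side'); cv2.imwrite('pics/sd6.png',p[200:420,180:480,::-1])
E
```

```text
12.7083 [ 0.53224351 -0.22435032  0.07025335] 0.029861036374229228
False
14.1833 [ 0.53265009 -0.2248154  -0.0272834 ] [-0.37631765 -0.15792847  0.61364169]
```

View pics/w6.png

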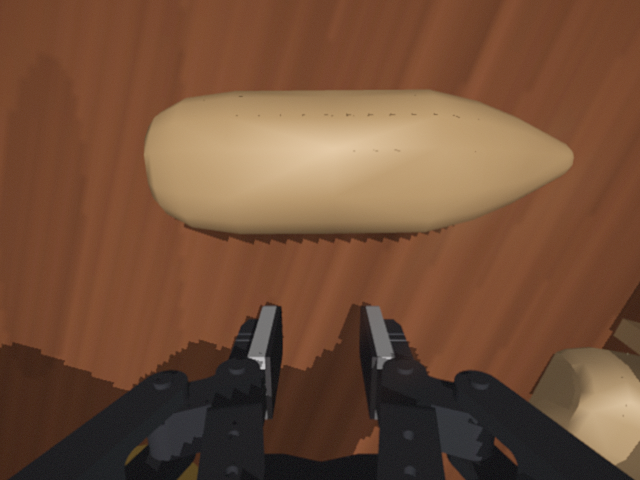

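View pics/sd6.png

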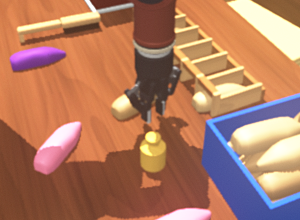

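The fillet is parallel to the finger line (fillet rows 90–235, fingertips at row 307). The brass weight is clear of the gripper. Pushing now.

```bash
python3 - <<'E'
from h import *
from plant import *
C=np.array([.523,-.162]);th=.336
u=np.array([np.cos(th),np.sin(th)]);n=np.array([-u[1],u[0]])
s=C-.012*u-.040*n
print(move_l([*s,-.028],feed=.06,max_force=12))
a=np.array(rk(-.1364,-.100-.034,-.028)); 
e=np.array(rk(-.1364,.034-.034,-.028)); st=np.array([*s,-.028])
for k in (.25,.5,.75,1.):
    t=th+(PSI-th)*k
    r=move_l(list(st+(e-st)*k),feed=.05,rotation=ori(np.pi/2-t),max_force=15)
    o=observe();print(r,round(o['time_s'],2),np.round(o['eef_pos'],4),np.round(o['ft_force'],1))
    if r: break
hold(.1)
c=get_calibration('wrist');p,d=get_image('wrist'); cv2.imwrite('pics/w7.png',p[:,:,::-1]); np.savez('wrist7.npz',p=p,d=d,**c)
p,d=get_image('scene'); cv2.imwrite('pics/s7.png',p[150:400,150:550,::-1])
E
```

```text
False
False 15.66 [ 0.5196 -0.1684 -0.0281] [ 0.2 -0.  -0.3]
False 16.52 [ 0.5147 -0.1334 -0.028 ] [-0.5  0.7  0.3]
False 17.38 [ 0.5095 -0.0982 -0.028 ] [-0.4  0.5  0.1]
False 18.23 [ 0.5044 -0.0631 -0.028 ] [ 0.4 -0.9  0.5]
```

View pics/w7.png

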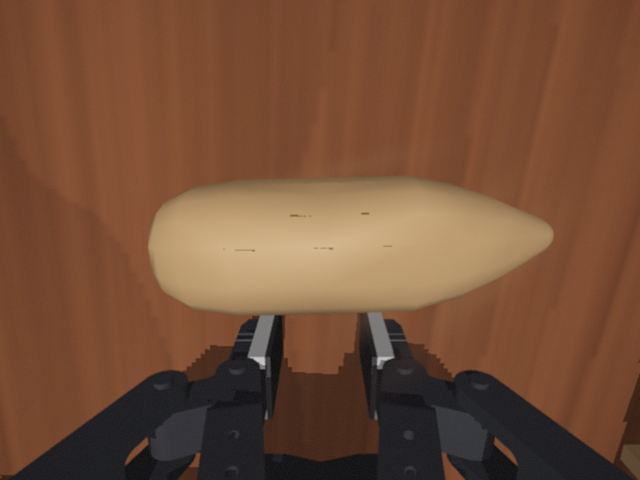

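View pics/s7.png

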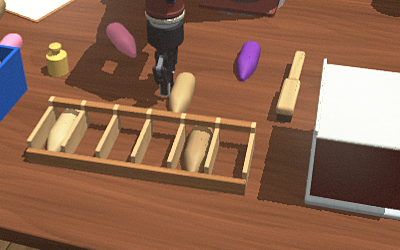

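```bash
cat >> h.py <<'E'
def rinv(p):
    c,s=np.cos(PSI),np.sin(PSI);d=np.asarray(p)[:2]-O;return np.array([c*d[0]+s*d[1],-s*d[0]+c*d[1]])
E
python3 - <<'E'
from h import *
w=load('wrist7.npz')
h=ray(w,[(150,250)],.012)[0];t=ray(w,[(553,236)],.005)[0]
for q in (h,t): print(q,rinv(q))
print('yaw-rack',np.arctan2(t[1]-h[1],t[0]-h[0])-PSI, np.linalg.norm(t-h))
up=ray(w,[(200,186),(420,178)],.014);print([rinv(q) for q in up])
print('graded/rail: rail corner px',ray(w,[(630,450)],.06),rinv(ray(w,[(630,450)],.06)[0]))
E
```

```text
[ 0.44066641 -0.0361017   0.012     ] [-0.19818694  0.03123698]
[ 0.58578323 -0.02323066  0.005     ] [-0.052534    0.03436359]
yaw-rack 0.021462868414307737 0.14585456589956836
[array([-0.17789364,  0.05437305]), array([-0.10480496,  0.05705574])]
graded/rail: rail corner px [[ 0.58683168 -0.06706945  0.06      ]] [-0.0544229  -0.00944704]
```

The fillet now lies at rack x≈-0.125, y≈+0.033 and is only 0.02 rad off the rack axis, straight in front of gap 3. Next I go around behind the head and push it in.

```bash
python3 - <<'E'
from h import *
from plant import *
move_l(rk(-.1364,-.03,-.028),feed=.1)
move_l(rk(-.1364,-.03,.04),feed=.2)
gripper_to(0)
movep(rk(-.24,.032,.04),ori(-PSI))
print(move_l(rk(-.24,.032,-.0245),feed=.1,max_force=5))
r=move_l(rk(-.15,.032,-.0245),feed=.05,max_force=12)
hold(.1);o=observe();print(r,o['time_s'],rinv(o['eef_pos']),np.round(o['ft_force'],1))
c=get_calibration('wrist');p,d=get_image('wrist'); cv2.imwrite('pics/w8.png',p[:,:,::-1]); np.savez('wrist8.npz',p=p,d=d,**c)
p,d=get_image('scene'); cv2.imwrite('pics/s8.png',cv2.resize(p[200:340,230:400,::-1],None,fx=4,fy=4)); np.savez('scene8.npz',p=p,d=d,**get_calibration('scene'))
E
```

```text
False
False 23.9833 [-0.14997697  0.03197319] [0.1 0.9 0.7]
```

View pics/w8.png

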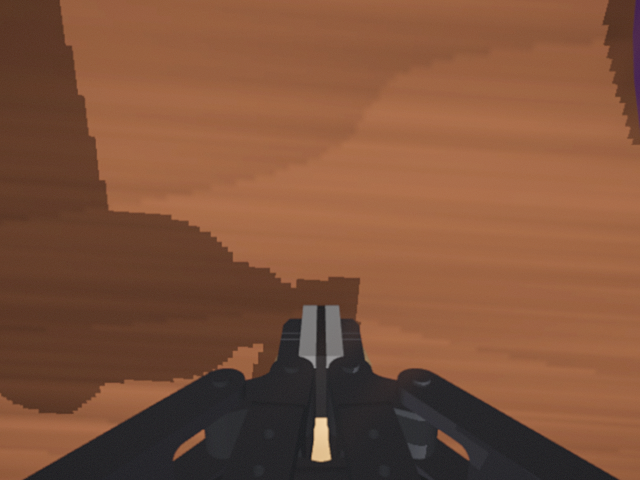

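View pics/s8.png

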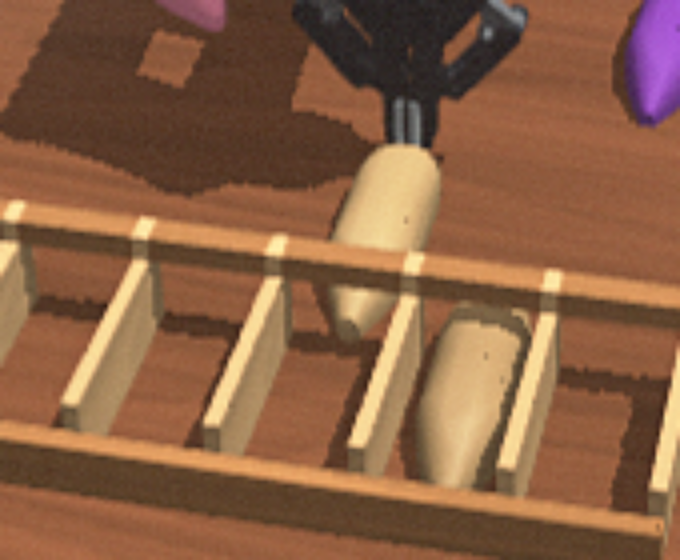

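The tail tip (scene crop (348,328)) has entered gap 3, clear of both posts. Pushing on until it meets the backboard.

```bash
python3 - <<'E'
from h import *
from plant import *
r=move_l(rk(-.045,.033,-.0245),feed=.05,max_force=10)
o=observe();print(r,o['time_s'],rinv(o['eef_pos']),np.round(o['ft_force'],1))
if not r:
    r=move_l(rk(-.012,.033,-.0245),feed=.02,max_force=5)
    o=observe();print(r,o['time_s'],rinv(o['eef_pos']),np.round(o['ft_force'],1))
p,d=get_image('scene'); cv2.imwrite('pics/s9.png',cv2.resize(p[200:340,230:400,::-1],None,fx=4,fy=4)); np.savez('scene9.npz',p=p,d=d,**get_calibration('scene'))
E
```

```text
False 26.3333 [-0.04506775  0.03301649] [-0.1  0.5  0.1]
True 27.3417 [-0.02606035  0.03316188] [ 0.  -0.6 -1.5]
```

View pics/s9.png

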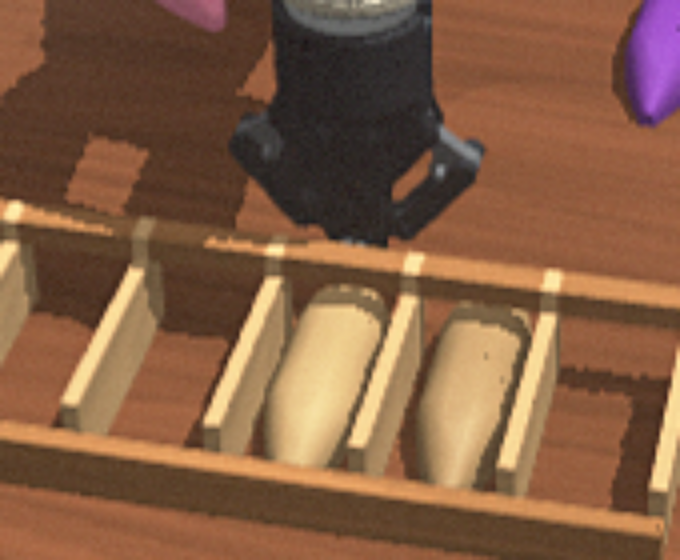

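```bash
python3 - <<'E'
from h import *
from plant import *
for i in range(2):
    r=move_l(rk(-.010,.0332,-.0245),feed=.01,max_force=7)
    o=observe();print(r,o['time_s'],rinv(o['eef_pos']),np.round(o['ft_force'],1))
    hold(.1);o=observe();print(r,o['time_s'],rinv(o['eef_pos']),np.round(o['ft_force'],1))
    if i==0: move_l(rk(-.028,.0332,-.0245),feed=.03)
E
```

```text
True 27.975 [-0.02639268  0.03342959] [0.6 0.1 0.4]
True 28.075 [-0.02690274  0.03355302] [-0.1  0.5  0.2]
True 28.975 [-0.02661044  0.03336268] [ 0.6 -0.1 -0. ]
True 29.075 [-0.02711738  0.03346984] [0.3 0.2 0.6]
```

It stops firmly at the same place three times (tool at rack x≈-0.026, head at about -0.015), which matches being home. I'll retreat and check from the images.

```bash
python3 - <<'E'
from h import *
from plant import *
move_l(rk(-.07,.0332,-.0245),feed=.1)
move_l(rk(-.07,.0332,.10),feed=.2)
movep(rk(-.02,.034,.15),ori(-PSI)); hold(.2)
c=get_calibration('wrist');p,d=get_image('wrist'); cv2.imwrite('pics/w10.png',p[:,:,::-1]); np.savez('wrist10.npz',p=p,d=d,**c)
movep([.5,-.05,.25],ori(-PSI)); hold(.3)
p,d=get_image('scene'); cv2.imwrite('pics/s10.png',cv2.resize(p[180:350,210:440,::-1],None,fx=3.4,fy=3.4,interpolation=cv2.INTER_CUBIC)); np.savez('scene10.npz',p=p,d=d,**get_calibration('scene'))
p,d=get_image('side'); cv2.imwrite('pics/sd10.png',cv2.resize(p[170:370,230:470,::-1],None,fx=3,fy=3,interpolation=cv2.INTER_CUBIC)); 
print(observe()['time_s'])
E
```

```text
32.1333
```

View pics/w10.png

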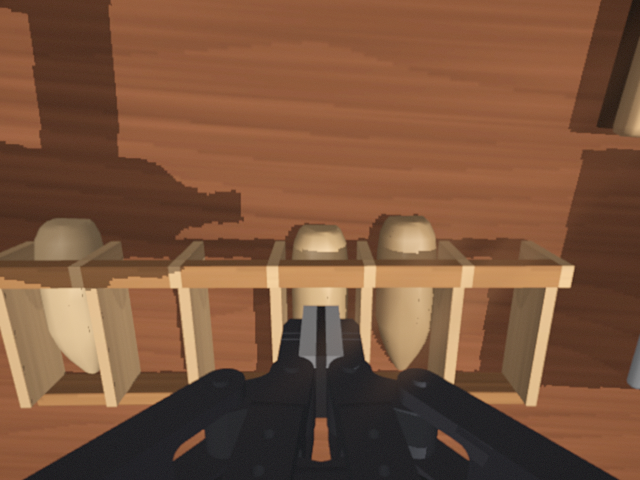

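View pics/s10.png

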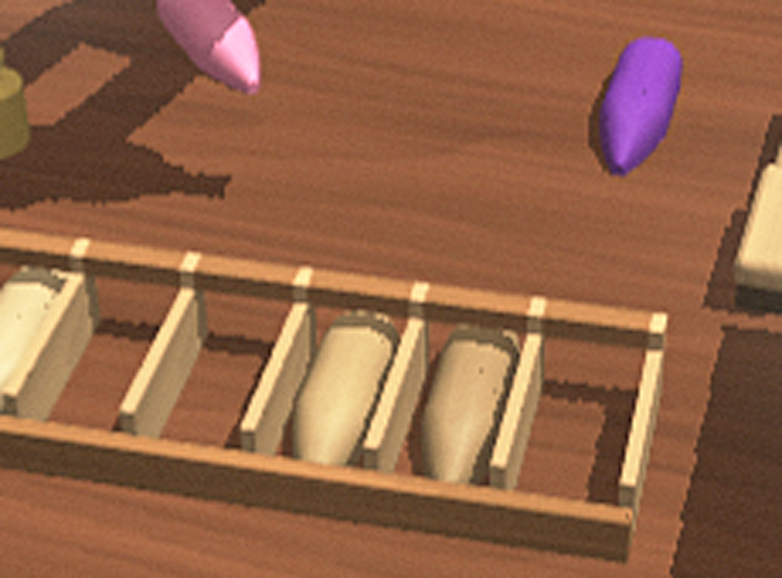

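View pics/sd10.png

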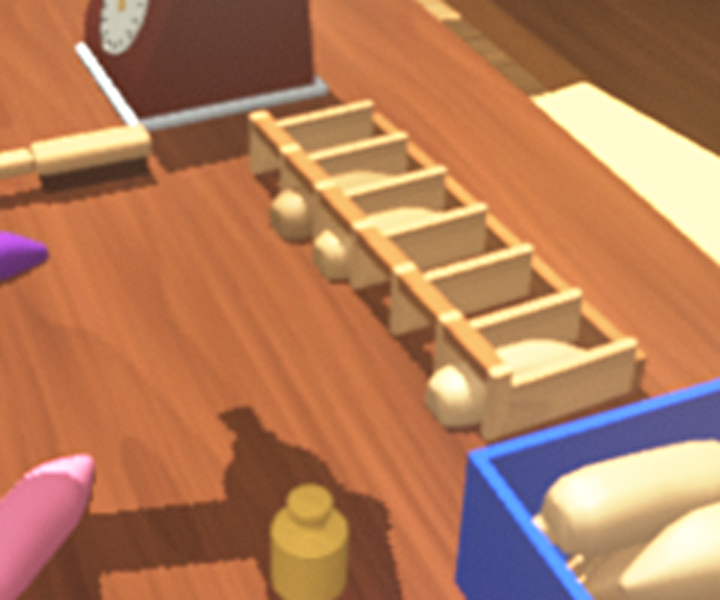

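```bash
python3 - <<'E'
from h import *
w=load('wrist10.npz')
# rail front top edge & posts for relative reference
O1=rinv(ray(w,[(275,274)],.06)[0]),rinv(ray(w,[(367,274)],.06)[0]); print('posts34,23',O1)
print('rail front edge at gap3',rinv(ray(w,[(320,263)],.06)[0]))
for h in (.01,.02): print(h,'fillet',rinv(ray(w,[(319,225)],h)[0]),'a',rinv(ray(w,[(405,215)],h)[0]),'b',rinv(ray(w,[(66,219)],h)[0]))
print('fillet sides at rail',[rinv(ray(w,[q],.016)[0]) for q in ((292,255),(347,255))])
E
```

```text
posts34,23 (array([0.00361692, 0.00145768]), array([0.00365898, 0.06552888]))
rail front edge at gap3 [-0.00450259  0.03279218]
0.01 fillet [-0.01849088  0.03202267] a [-0.02659796  0.09996651] b [-0.02324883 -0.16631069]
0.02 fillet [-0.02111267  0.03204444] a [-0.02896339  0.09783977] b [-0.02572017 -0.16001723]
fillet sides at rail [array([0.00469502, 0.01041889]), array([0.00471962, 0.05440422])]
```

The fillet's head stands about 14–16 mm in front of the rail (14 is nominal when home), with its sides at rack y≈+10 and +54 mm, centred in gap 3. The brush, weight and graded fillets look unmoved, so I'm handing in.

```bash
python3 - <<'E'
from plant import *
job_done()
E
```

```text
the job is handed in; nothing more can be done
```

I slid the shut fingertips along the rail from gap 1 at the scale's (+y) end to above the third gap, at a steady 5 N or so. I then pushed the fillet sideways until it was lined up with the third gap, and pushed it in by its head until it stopped. I never pinched or lifted it. The job was handed in at about 32 s of the 67 s allowed, and no verdict was reported.

**Last checks:**
- **Hard stop:** the push stopped at the same place three times, with the 5–7 N force guard tripping each time. The force readings just after each stop were near zero.
- **Fully home:** the head stands about 14–16 mm in front of the rail, where fully home is 14 mm. The fillet is centred at rack y ≈ +32 mm; the gap's centre line is +34 mm. I did not see the tail touch the backboard directly.
- **Bystanders:** the brush, weight and two graded fillets looked unmoved in the pictures, but I did not measure them against their starting positions. The robot was clear of everything at the end.

**What disagreed:**
- **Tool length:** the fingertips are about 36 mm above the reported TCP. I found this from the images and from where the rail was touched, and corrected for it.
- **Rack position:** the wrist and scene cameras differed by about 4 mm, so I used a value in between.

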